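# Wind a tube off-cut up to the stop of a hand-cranked feed slide

### The job

Lay the small square tube off-cut lengthwise into the pocket of the feed slide's carriage and let go of it. Then grip the crank's upright handle and wind it counter-clockwise (seen from above) at a steady pace of less than one turn a second; once in each turn it goes heavy and just after wants to spring ahead, so keep hold and never let it race on or swing back. Stop as soon as you feel the off-cut come firmly up against the sprung pad, before the pad is pressed solid, and let go, leaving the off-cut nipped there and the other things on the table where they lie.

Things in the scene. Friction and masses are not known exactly. Their poses are not given: they have to be found in the camera images.
- offcut: the small square steel tube off-cut, dark, 26x26 mm across and 60 mm long, about 80 g, lying on the table. Origin: centre of its underside; y along its length, z up. (The bigger square off-cut, 38x38x100 mm with paint splashes, is not wanted and does not fit.)
- feeder: the hand-cranked feed slide, a grey and steel machine 310 mm long (its y) and 210 mm wide, fixed on the table. Origin on the table surface, z up; it stands turned a little about z. Its carriage runs along its y on two rails at x = +50 mm, towards the stop pad at the +y end; the crank wheel is on the side of the robot (-x).
- stop_mean (a point): a fixed point on the feeder, the MEAN place of the stop pad's face (34 mm wide, 45 mm above the table). An adjusting screw sets the real face up to 12 mm nearer or farther along y, differently each time and not measured: feel for it. The pad gives about 1 mm per 10 N for 4 mm and is then solid.
- pocket (a point): where the middle of the off-cut's underside lies when it is in the carriage's pocket against the pusher wall; moves with the carriage, axes as the feeder's, 30 mm above the table. Flat floor, 34 mm wide between side lips 10 mm high; pusher wall (18 mm high) at its -y end, open at +y, where the off-cut sticks out about 10 mm. It may lie up to 15 mm ahead of the wall.
- carriage: the steel carriage of the feed slide, 52 mm long and 50 mm wide, 26 mm high; it holds the off-cut and its pusher wall drives it along. Origin: middle of its underside, 22 mm above the table, axes as the feeder's.
- crank (a joint): angle of the crank wheel (rad), growing counter-clockwise from above; each rad feeds the carriage 9.55 mm towards the pad. Starts at 0 to 2.5; the off-cut meets the pad between 12.7 and 15.4. Friction (about 5 N at the handle while it moves, some 2 N of it still felt when paused) holds it where it is left; each 10 N on the pad adds about 2 N at the handle.
- crank_axis (a point): a point on the crank's vertical axis, 85 mm above the table, fixed on the feeder. The heavy points are at crank angles 4.0 and 10.3: from 0.42 rad before, the lobe on the rim pushes back the spring plunger's roller (up to 15 N more at the handle); until 0.42 rad after, the roller drives the crank ahead as strongly.
- grip_mid (a point): where to take the crank handle: on the axis of its upright black round grip, 22 mm across, from 59 to 104 mm above the table; this point is 85 mm up and 45 mm from the crank axis. The grip spins freely on its pin, so the hand need not turn with it. Round it nothing of the machine is higher than 62 mm.
- big_offcut: the bigger square tube off-cut, 38x38x100 mm; leave it. Origin: centre of its underside.
- bolt: big bolt lying on the table, 27x70x24 mm; leave it.
- nut: big nut lying flat, 36x41x19 mm; leave it.
- pliers: pliers, 63x196x14 mm; leave them.
- spanner: spanner lying flat, 36x247x10 mm; leave it.
Mind the look-alikes: they are no part of the job. What is shaped like the offcut but green or turquoise is not meant.

How it is judged:
By the outcome, as a careful person would: the job done as asked, in the order asked, and still so for the second after the job is handed in, with the robot touching nothing.
It also fails if it takes over 72 s, if anything falls off the work surface, if the arm or the gripper's body presses on something with over 40 N, if the wrist force passes 120 N, or if a joint passes its speed limit or range.

### The arm

A 6-joint arm with a two-finger parallel gripper is mounted at the origin on a cart in front of the work surface, level with it; the furniture and walls round the work are solid. World frame = base frame: x ahead of the robot, y to its left, z up, the work surface at z = 0. Lengths are in m, angles in rad, forces in N, time in s.
With the tool pointing down it reaches from about 0.35 to 0.975 m from the base axis. Payload 4.9 kg.
Tool frame: the origin (TCP) lies on the centre line of the jaws, within the pads' length; the fingertips stand ctrl.tcp_to_tips ahead of it and the grasp point (between the pads) lies 3 mm ahead of it (ctrl.tcp_to_tips is the distance from the TCP to the fingertips, in m); z points along the fingers, y is the direction in which the jaws open and shut (so a half turn about z gives the same grasp; the last joint's range is limited). The gripper opens to 85 mm and grips with 20 to 120 N. Pads are 22 mm wide; open, the fingers measure 114 mm over their backs; the gripper's body (76 mm by 85 mm) begins 54 mm behind the grasp point. The pads swing forward as they close: fully open they stand 13 mm farther back than shut.
Start: joints at [-1.367, 0.053, 1.613, -0, 1.476, -0.119], TCP at [0.198, -0.593, 0.253] pointing down, gripper open.
Joint ranges: [-3.01, 3.01], [-1.01, 2.22], [0.06, 2.58], [-1.02, 4.17], [0.09, 2.62], [-3.14, 3.14]. Speed limits (rad/s): [2.57, 2.57, 3.14, 3.14, 3.14, 3.14].

### API

Orientations are given as a rotation vector (axis times angle).
In Python, from station import ctrl, vision gives the robot as it stands.
- The arm moves only by the tool jog_arm, never from a script. Its argument "deltas" is a list of rows, each a list of 7 numbers: the turn, a rotation vector about the tool's x, y, z in rad, then the shift along the tool's x, y, z in cm, then the opening, from 0 (shut) to 1 (fully open). A call has 1 to 12 rows; each row shifts and turns the commanded pose from where the row before left it, along the tool's axes as they then stand; what a row does not reach is not made up. A row lasts 1/12 s, in which the tool goes at most 41.7 mm and 7.16 degrees, less where a joint would pass 70% of its speed; a pose out of reach is approached as far as the arm can. A call with a gripper value outside its range is refused whole. The fingers move at their own pace and stop on an object; "grip_force" is the grip in N (left out, the last holds). Time passes only in rows, so rows that do not move let the fingers close. It gives the time, the measured TCP pose, the force and the opening at its end, in the units of the state.
- ctrl.get_obs(): the state, without advancing time (a new reading comes with each control period).
- vision.get_image(name): name is "scene" or "top" or "wrist"; returns (picture, depth): 384x512x3 uint8, red, green, blue; 384x512 float32, m along the optical axis (not along the pixel's ray), 0 where there is no reading.
- vision.calibration(name): a dict with "fx", "fy", "cx", "cy" (pixels), "dist" ([k1, k2, p1, p2, k3] as OpenCV has them; the pictures are not rectified), "rvec" (rotation vector, rad) and "tvec" (3), from world to camera coordinates, as OpenCV has them; the wrist camera has in their place "hand_eye" (4x4, takes a point from camera to tool coordinates, whose origin is the TCP and whose axes are the flange's). Camera axes: x right, y down, z forward; pixel columns grow to the right and rows downward; lengths in m; the calibration is good to about 2 mm. A picture is of the moment at which its call begins: read the wrist's pose just before it. calibration takes no time and is no camera call.
- ctrl.finish_job(): hands the job in, once; it reports no verdict.
The state is a dict: "t": time; "q": joint angles; "dq": joint speeds; "effort": joint torques, N m; "tool_pos": TCP position; "tool_rot": TCP orientation; "contact_force": force on the tool from outside, world axes, zero at the start; "wrist_torque": the same for the moment, N m; "opening": finger opening in m.
Only numpy, scipy, OpenCV 4.12 (cv2) and the standard library are available. Lean on these libraries where they do the work, as an engineer would, in place of code of your own. Each camera call takes 0.05 s, during which the arm holds its last target. There are 200 camera calls.

## Working session

There is one attempt and no reset: what is moved stays moved. The work goes in short steps, Python scripts to look and compute and a tool call to move; the robot and the scene stay as the last step left them, time stands still between calls to the robot, and variables do not carry over. Pictures are saved under pics/ and viewed, about 8 in all and at most 12, crops included, and the job is handed in when it is done.

Besides the shell and the picture viewer there is one more tool, called after ">>>" as name(argument=value, ...), one argument or row to a line, values as JSON. jog_arm: Moves the arm, as the interface text tells. Its arguments: {"type":"object","properties":{"deltas":{"type":"array"},"grip_force":{"type":"number"}},"required":["deltas"]}

```bash
mkdir -p pics; ls
python3 - <<'E'
from station import ctrl,vision
import cv2,numpy as np
print(ctrl.get_obs(), ctrl.tcp_to_tips)
for n in("scene","top"):
    im,d=vision.get_image(n); cv2.imwrite(f"pics/{n}0.png",im[:,:,::-1]); np.savez(f"pics/{n}0.npz",im=im,d=d)
    print(n,vision.calibration(n))
print(vision.calibration("wrist"))
a=cv2.imread("pics/top0.png");cv2.imwrite("pics/top0b.png",cv2.resize(a,(800,600)))
E
```

```text
pics
{'t': 0.0, 'q': array([-1.36693323e+00,  5.33303437e-02,  1.61425942e+00,  1.97398739e-05,
        1.47597920e+00, -1.18979863e-01]), 'dq': array([0.00084061, 0.00092571, 0.00185072, 0.00141848, 0.00039601,
       0.00082791]), 'effort': array([-6.76006930e-04, -3.93682837e+01, -3.70180964e+01, -2.45353722e-04,
        7.16394105e-03,  1.42455536e-05]), 'tool_pos': array([ 0.19819326, -0.59215432,  0.25210005]), 'tool_rot': array([-3.09880217e+00, -5.04600665e-01,  1.00814798e-04]), 'contact_force': array([ 0.77896582, -0.55728725,  0.60192535]), 'wrist_torque': array([0.00089301, 0.00800948, 0.0029065 ]), 'opening': 0.08526614624761295} 0.022
scene {'fx': 354.3478886770004, 'fy': 354.3478886770004, 'cx': 253.46908258569837, 'cy': 190.63989004747353, 'dist': array([-0.05495093,  0.        ,  0.        ,  0.        ,  0.        ]), 'rvec': array([ 0.84403661, -2.18498651,  1.38608529]), 'tvec': array([0.39271763, 0.24854834, 0.8886481 ])}
top {'fx': 357.9141409392705, 'fy': 357.9141409392705, 'cx': 249.8379214418435, 'cy': 195.28168233205682, 'dist': array([-0.11474147,  0.        ,  0.        ,  0.        ,  0.        ]), 'rvec': array([ 2.15876204, -2.20554572,  0.09555383]), 'tvec': array([-0.04900913,  0.56503633,  1.0759174 ])}
{'fx': 275.3266935656403, 'fy': 275.3266935656403, 'cx': 251.978066280185, 'cy': 192.3830139795641, 'dist': array([0.01619189, 0.        , 0.        , 0.        , 0.        ]), 'hand_eye': array([[-6.20625506e-04, -9.58381358e-01, -2.85490432e-01,
         7.40779573e-02],
       [ 9.99999791e-01, -6.46173135e-04, -4.71150814e-06,
        -1.27048141e-03],
       [-1.79960826e-04, -2.85490376e-01,  9.58381559e-01,
        -1.20267188e-01],
       [ 0.00000000e+00,  0.00000000e+00,  0.00000000e+00,
         1.00000000e+00]])}
```

View pics/top0b.png

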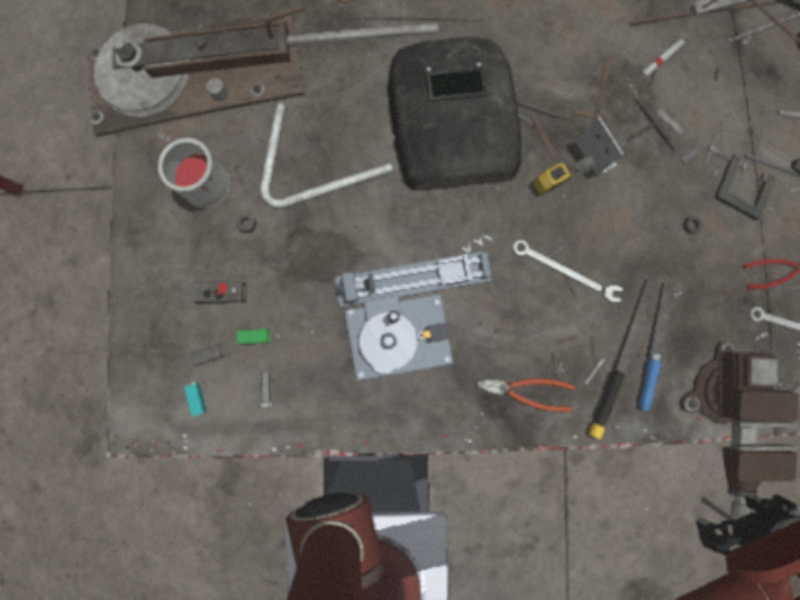

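View pics/scene0.png

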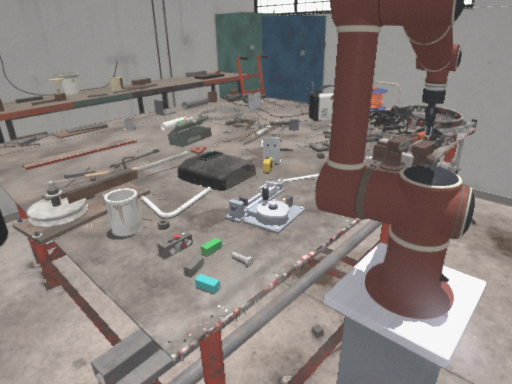

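Candidates (800-px top view): dark piece (208,355) is likely the off-cut. Also seen are the big one with red splashes (222,292), the green one (252,337) and the turquoise one (194,398). Next is a close crop with measurements.

```bash
cat > h.py <<'E'
import numpy as np,cv2
from scipy.spatial.transform import Rotation as R
from station import ctrl,vision
def c2w(n,obs=None):
    c=vision.calibration(n)
    if n=="wrist":
        T=np.eye(4);T[:3,:3]=R.from_rotvec(obs["tool_rot"]).as_matrix();T[:3,3]=obs["tool_pos"];return T@c["hand_eye"]
    T=np.eye(4);T[:3,:3]=R.from_rotvec(c["rvec"]).as_matrix();T[:3,3]=c["tvec"];return np.linalg.inv(T)
def cloud(n,d,obs=None):
    "HxWx3 world points, nan without depth"
    c=vision.calibration(n);K=np.array([[c["fx"],0,c["cx"]],[0,c["fy"],c["cy"]],[0,0,1]])
    h,w=d.shape;uv=np.stack(np.meshgrid(np.arange(w),np.arange(h)),-1).reshape(-1,1,2).astype(float)
    p=cv2.undistortPoints(uv,K,c["dist"]).reshape(h,w,2)
    P=np.dstack([p*d[...,None],d]);P[d==0]=np.nan
    T=c2w(n,obs);return P@T[:3,:3].T+T[:3,3]
def ray(n,uv,z,obs=None):
    "pixel -> world at height z"
    c=vision.calibration(n);K=np.array([[c["fx"],0,c["cx"]],[0,c["fy"],c["cy"]],[0,0,1]])
    p=cv2.undistortPoints(np.array(uv,float).reshape(-1,1,2),K,c["dist"]).reshape(-1,2)
    T=c2w(n,obs);D=np.c_[p,np.ones(len(p))]@T[:3,:3].T
    return T[:3,3]+D*((z-T[2,3])/D[:,2])[:,None]
def project(n,X,obs=None):
    c=vision.calibration(n);K=np.array([[c["fx"],0,c["cx"]],[0,c["fy"],c["cy"]],[0,0,1]])
    T=np.linalg.inv(c2w(n,obs));return cv2.projectPoints(np.array(X,float),cv2.Rodrigues(T[:3,:3])[0],T[:3,3],K,c["dist"])[0].reshape(-1,2)
E
python3 - <<'E'
from h import *
z=np.load("pics/top0.npz");im,d=z["im"],z["d"];P=cloud("top",d)
crop=im[150:250,110:320,::-1];cv2.imwrite("pics/top_crop.png",cv2.resize(crop,None,fx=3.8,fy=3.8,interpolation=cv2.INTER_CUBIC))
for u,v in [(133,227),(161,215),(142,187),(124,255),(248,219),(251,203),(289,172),(222,185)]: print(u,v,P[v,u].round(4))
# things high in region
m=(P[...,2]>0.012)&(P[...,0]<.75)&(P[...,0]>.3)
n,l,s,c=cv2.connectedComponentsWithStats(m.astype(np.uint8))
for i in range(1,n):
    if s[i,4]>15:
        q=P[l==i];print(s[i],q.mean(0).round(3),q[:,2].max().round(3))
E
```

```text
133 227 [0.4733 0.2997 0.0286]
161 215 [0.5087 0.213  0.0253]
142 187 [0.5951 0.2686 0.0385]
124 255 [0.3876 0.3302 0.0236]
248 219 [ 0.4907 -0.0539  0.0604]
251 203 [ 0.5351 -0.0634  0.1046]
289 172 [ 0.6329 -0.1834  0.0275]
222 185 [0.5934 0.0213 0.0595]
[476 135  13   6  41] [ 0.744 -0.843  0.018] 0.024
[151 139  12   9  61] [0.735 0.229 0.017] 0.02
[438 138  12  12  92] [ 0.721 -0.696  0.018] 0.023
[ 215  158   99   37 1131] [ 0.619 -0.113  0.034] 0.067
[476 166  23   6  49] [ 0.64  -0.848  0.014] 0.018
[499 176   8   6  18] [ 0.604 -0.907  0.014] 0.018
[123 180  34  14 429] [0.596 0.279 0.036] 0.045
[ 228  189   59   52 1548] [ 0.505 -0.061  0.043] 0.109
[409 198  19  65 405] [ 0.432 -0.589  0.019] 0.029
[377 200  35  78 578] [ 0.405 -0.507  0.021] 0.034
[151 211  21  10 169] [0.508 0.213 0.025] 0.03
[121 220  22  14 175] [0.474 0.307 0.025] 0.031
[ 436  220   76   57 2750] [ 0.378 -0.726  0.104] 0.164
[166 237   9  24 111] [0.4   0.189 0.017] 0.029
[313 243   8   8  20] [ 0.4   -0.265  0.014] 0.016
[332 242  36   8  88] [ 0.405 -0.367  0.014] 0.018
[118 245  13  21 171] [0.386 0.33  0.024] 0.03
[326 250  40  14 105] [ 0.363 -0.352  0.014] 0.017
```

View pics/top_crop.png

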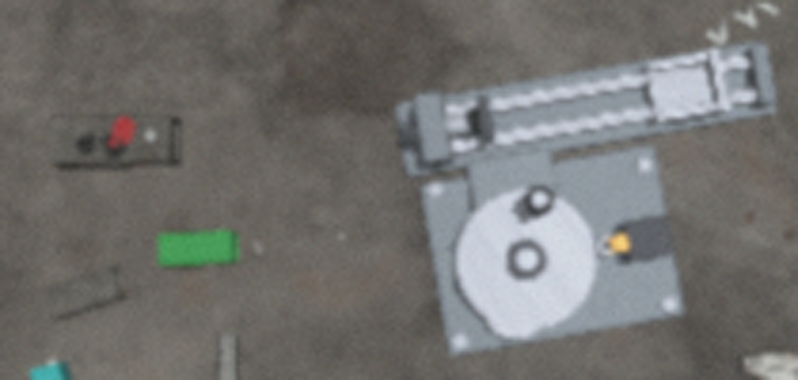

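The crop shows the dark hollow piece at crop (87,293), which is the wanted off-cut. The red-splashed one at (118,140) is the big off-cut, and the green and turquoise ones are decoys. The crank wheel lobe is at (510,335), the plunger at (620,243), the handle at (540,200), the carriage at (682,92) and the pad at (480,120).

```bash
cat >> h.py <<'E'
def yaw(obs): 
    x=R.from_rotvec(obs["tool_rot"]).as_matrix()[:,0];return np.arctan2(x[1],x[0])
def rows(target,psi,n,obs=None):
    "n equal rows from present pose to TCP target, tool-x heading psi, shift in pre-turn axes"
    obs=obs or ctrl.get_obs();p=obs["tool_pos"];a=yaw(obs);da=(psi-a+np.pi)%(2*np.pi)-np.pi
    out=[];D=(np.array(target)-p)/n*100
    for i in range(n):
        b=a+da*i/n;out.append([0,0,round(-da/n,4),round(D[0]*np.cos(b)+D[1]*np.sin(b),2),round(D[0]*np.sin(b)-D[1]*np.cos(b),2),round(-D[2],2)])
    return out
E
python3 - <<'E'
from h import *
z=np.load("pics/top0.npz");d=z["d"];P=cloud("top",d)
def rect(m,lab):
    q=P[m][:,:2];(c,s,a)=cv2.minAreaRect((q*1000).astype(np.float32));print(lab,np.round(c,1),np.round(s,1),a)
sub=np.zeros(d.shape,bool);sub[218:236,118:146]=1
rect(sub&(P[...,2]>.015),"offcut")
sub[:]=0;sub[155:200,210:320]=1
rect(sub&(P[...,2]>.013),"rails")
sub[:]=0;sub[185:247,215:300]=1
rect(sub&(P[...,2]>.007)&(P[...,0]<.57),"plate")
o=ctrl.get_obs()
for r in rows([.45,-.15,.25],np.radians(100),12,o): print(r)
E
```

```text
offcut [474.6 307.2] [26.1 63.7] 16.804231643676758
rails [ 603.9 -110.6] [102.9 300.9] 13.137736320495605
plate [507.2 -70. ] [153.9 202.1] 8.720621109008789
[0, 0, np.float64(-0.1185), np.float64(3.16), np.float64(-2.83), np.float64(0.02)]
[0, 0, np.float64(-0.1185), np.float64(3.47), np.float64(-2.44), np.float64(0.02)]
[0, 0, np.float64(-0.1185), np.float64(3.74), np.float64(-2.01), np.float64(0.02)]
[0, 0, np.float64(-0.1185), np.float64(3.95), np.float64(-1.55), np.float64(0.02)]
[0, 0, np.float64(-0.1185), np.float64(4.1), np.float64(-1.07), np.float64(0.02)]
[0, 0, np.float64(-0.1185), np.float64(4.2), np.float64(-0.58), np.float64(0.02)]
[0, 0, np.float64(-0.1185), np.float64(4.24), np.float64(-0.08), np.float64(0.02)]
[0, 0, np.float64(-0.1185), np.float64(4.22), np.float64(0.42), np.float64(0.02)]
[0, 0, np.float64(-0.1185), np.float64(4.14), np.float64(0.92), np.float64(0.02)]
[0, 0, np.float64(-0.1185), np.float64(4.0), np.float64(1.4), np.float64(0.02)]
[0, 0, np.float64(-0.1185), np.float64(3.81), np.float64(1.86), np.float64(0.02)]
[0, 0, np.float64(-0.1185), np.float64(3.56), np.float64(2.3), np.float64(0.02)]
```

>>> jog_arm(
  deltas=[
    [0,0,-0.119,3.0,-2.8,-0.3,1],
    [0,0,-0.119,3.3,-2.3,-0.3,1],
    [0,0,-0.119,3.5,-1.9,-0.3,1],
    [0,0,-0.119,3.8,-1.5,-0.3,1],
    [0,0,-0.119,4.0,-1.0,-0.3,1],
    [0,0,-0.119,4.1,-0.5,-0.3,1],
    [0,0,-0.119,4.1,0,-0.3,1],
    [0,0,-0.119,4.1,0.4,-0.3,1],
    [0,0,-0.119,4.0,0.9,-0.3,1],
    [0,0,-0.119,3.9,1.4,-0.3,1],
    [0,0,-0.119,3.7,1.8,-0.3,1],
    [0,0,-0.119,3.4,2.2,-0.3,1],
  ],
)

```text
t: 1.1
tool_pos: [0.4415, -0.1642, 0.2892]
tool_rot: [2.006, 2.418, 0.0]
contact_force: [1.0, -0.1, 0.2]
opening: 0.0854
```

>>> jog_arm(
  deltas=[
    [0,0,0,0,2.5,0,1],
    [0,0,0,0,2.0,0,1],
    [0,0,0,0,0,0,1],
    [0,0,0,0,0,0,1],
    [0,0,0,0,0,0,1],
  ],
)

```text
t: 1.52
tool_pos: [0.4848, -0.1583, 0.2887]
tool_rot: [-2.012, -2.411, 0.001]
contact_force: [-0.2, -0.1, -0.1]
opening: 0.0854
```

Run:
```python
from h import *
o=ctrl.get_obs();print(o["tool_pos"],np.degrees(yaw(o)),o["dq"].round(3),o["contact_force"])
im,d=vision.get_image("wrist");np.savez("pics/w1.npz",im=im,d=d,pos=o["tool_pos"],rot=o["tool_rot"])
cv2.imwrite("pics/w1.png",cv2.resize(im[:,:,::-1],(800,600),interpolation=cv2.INTER_CUBIC))
```

```text
[ 0.48484265 -0.15830383  0.28871591] 100.30171239933591 [-0.015 -0.015  0.007  0.001 -0.001  0.001] [-0.21132059 -0.05685987 -0.13508319]
```

View pics/w1.png

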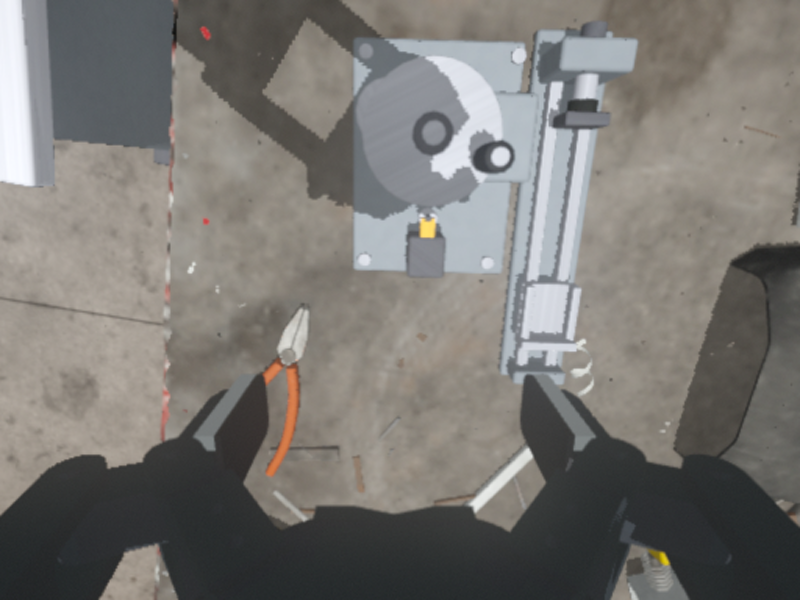

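The wrist view (800 px) shows the hub at (434,132), grip top at (500,156), plunger at (428,235), carriage at (548,310) with its pusher wall at (548,345), and pad at (583,122). I'll measure these now.

Run:
```python
from h import *
z=np.load("pics/w1.npz");d=z["d"];o=dict(tool_pos=z["pos"],tool_rot=z["rot"]);P=cloud("wrist",d,o)
def at(u,v,l):
    u/=1.5625;v/=1.5625;q=P[int(v)-1:int(v)+2,int(u)-1:int(u)+2].reshape(-1,3);print(l,np.nanmedian(q,0).round(4))
for a in [(434,132,"hub"),(500,156,"grip"),(470,80,"wheel"),(428,228,"plunger"),(365,50,"b1"),(518,55,"b2"),(364,260,"b3"),(487,263,"b4"),(548,310,"pocketfloor"),(523,310,"lipL"),(573,310,"lipR"),(550,345,"wall"),(583,118,"pad"),(600,60,"head"),(580,200,"rail"),(210,250,"table"),(640,300,"table")]: at(*a)
def grp(box,lo,hi,l):
    u0,v0,u1,v1=[int(x/1.5625) for x in box];m=np.zeros(d.shape,bool);m[v0:v1,u0:u1]=1;m&=(P[...,2]>lo)&(P[...,2]<hi)
    q=P[m];c,s,a=cv2.minAreaRect((q[:,:2]*1000).astype(np.float32));print(l,m.sum(),q.mean(0).round(4),np.round(c,1),np.round(s,1),round(a,1))
grp((470,130,530,180),.095,.12,"griptop")
grp((400,100,470,165),.062,.12,"hubtop")
grp((500,270,600,370),.036,.07,"carriage>36")
grp((500,270,600,370),.044,.07,"wall>44")
grp((340,35,540,280),.007,.018,"plate")
grp((495,25,645,390),.010,.025,"rail base")
grp((550,95,620,132),.035,.07,"pad")
```

```text
hub [ 0.4964 -0.0509  0.0608]
grip [ 0.54   -0.0617  0.106 ]
wheel [ 0.5169 -0.0085  0.0438]
plunger [ 0.5073 -0.1229  0.0472]
b1 [0.4319 0.0039 0.0135]
b2 [0.555  0.0223 0.0138]
b3 [ 0.4578 -0.1668  0.0135]
b4 [ 0.5715 -0.1492  0.0137]
pocketfloor [ 0.6329 -0.1792  0.0303]
lipL [ 0.6096 -0.1826  0.0337]
lipR [ 0.6507 -0.1727  0.0409]
wall [ 0.6377 -0.2057  0.0478]
pad [ 0.6049 -0.0215  0.0592]
head [0.6038 0.0163 0.0624]
rail [ 0.6425 -0.0792  0.01  ]
table [ 0.3118 -0.1868 -0.0005]
table [ 7.326e-01 -1.614e-01  2.000e-04]
griptop 358 [ 0.5397 -0.063   0.1039] [540.5 -62.8] [20.6 20.8] 50.6
hubtop 7 [ 0.4989 -0.0488  0.0622] [499.6 -48.9] [ 7.9 11.4] 45.2
carriage>36 689 [ 0.634  -0.1907  0.0425] [ 633.3 -184.1] [49.4 58.1] 8.9
wall>44 211 [ 0.6369 -0.2078  0.0475] [ 637.2 -208.5] [49.4  8.9] 9.3
plate 7659 [ 0.5154 -0.08    0.0099] [515.9 -70.4] [162.5 203.8] 8.7
rail base 4470 [ 0.6109 -0.0877  0.0165] [ 618.8 -109.7] [ 97.1 319.9] 14.8
pad 559 [ 0.605  -0.0182  0.0547] [606.9 -14.8] [33.6 23.1] 8.4
```

Run:
```python
from h import *
for r in rows([.48,.300,.17],np.radians(105),12)[::5]: print([float(x) for x in r])
```

```text
[0.0, 0.0, -0.0069, 3.77, 0.64, 0.99]
[0.0, 0.0, -0.0069, 3.74, 0.77, 0.99]
[0.0, 0.0, -0.0069, 3.71, 0.9, 0.99]
```

>>> jog_arm(
  deltas=[
    [0,0,-0.007,3.75,0.65,0.8,1],
    [0,0,-0.007,3.75,0.65,0.8,1],
    [0,0,-0.007,3.75,0.7,0.8,1],
    [0,0,-0.007,3.75,0.7,0.8,1],
    [0,0,-0.007,3.75,0.7,1.0,1],
    [0,0,-0.007,3.75,0.8,1.0,1],
    [0,0,-0.007,3.75,0.8,1.1,1],
    [0,0,-0.007,3.75,0.8,1.1,1],
    [0,0,-0.007,3.75,0.8,1.1,1],
    [0,0,-0.007,3.7,0.9,1.1,1],
    [0,0,-0.007,3.7,0.9,1.1,1],
    [0,0,-0.007,3.7,0.9,1.2,1],
  ],
)

```text
t: 2.57
tool_pos: [0.4788, 0.3008, 0.1703]
tool_rot: [1.911, 2.493, 0.001]
contact_force: [0.3, 0.4, -0.4]
opening: 0.0853
```

>>> jog_arm(
  deltas=[
    [0,0,0,0,0,0,1],
    [0,0,0,0,0,0,1],
    [0,0,0,0,0,0,1],
  ],
)

```text
t: 2.82
tool_pos: [0.479, 0.2989, 0.1704]
tool_rot: [1.91, 2.494, -0.001]
contact_force: [1.2, 0.1, 0.3]
opening: 0.0853
```

Run:
```python
from h import *
o=ctrl.get_obs();print(o["tool_pos"],np.degrees(yaw(o)),o["dq"].round(3))
im,d=vision.get_image("wrist");np.savez("pics/w2.npz",im=im,d=d,pos=o["tool_pos"],rot=o["tool_rot"])
P=cloud("wrist",d,o)
m=(P[...,2]>.018)&(P[...,2]<.033)&(abs(P[...,0]-.475)<.05)&(abs(P[...,1]-.307)<.042)
q=P[m];print(m.sum(),q.mean(0),cv2.minAreaRect((q[:,:2]*1000).astype(np.float32)),np.median(q[:,2]))
t=im.copy();t[m]=t[m]//2+np.array([0,127,0],np.uint8)
cv2.imwrite("pics/w2.png",t[:,:,::-1])
```

```text
[0.4790313  0.29894089 0.17042105] 105.08463180144341 [-0.021 -0.017 -0.002 -0.    -0.002  0.002]
1554 [0.47556798 0.31164183 0.02551733] ((475.7972106933594, 310.585205078125), (25.99294090270996, 60.265907287597656), 17.229591369628906) 0.025566932318877106
```

View pics/w2.png

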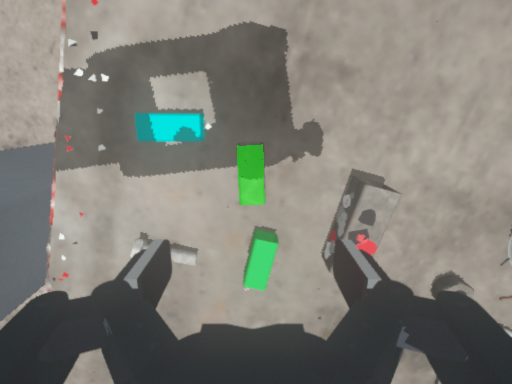

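Run:
```python
from h import *
z=np.load("pics/w2.npz");print(z["im"][165:200:10,250].tolist(), z["im"][260,262])
for r in rows([.4758,.3105,.036],np.radians(107.2),12)[::6]: print([float(x) for x in r])
```

```text
[[97, 94, 88], [100, 98, 92], [173, 168, 159], [171, 167, 157]] [ 66 215 116]
[0.0, 0.0, -0.0032, 0.1, -0.0, 1.12]
[0.0, 0.0, -0.0032, 0.1, -0.0, 1.12]
```

The raw pixels there are grey, the size is 26x60 mm and the top is 25.6 mm up, so this is the steel off-cut. I'm descending on it.

>>> jog_arm(
  deltas=[
    [0,0,-0.003,0.1,0,1.2,1],
    [0,0,-0.003,0.1,0,1.2,1],
    [0,0,-0.003,0.1,0,1.2,1],
    [0,0,-0.003,0.1,0,1.2,1],
    [0,0,-0.003,0.1,0,1.2,1],
    [0,0,-0.003,0.1,0,1.2,1],
    [0,0,-0.003,0.1,0,1.2,1],
    [0,0,-0.003,0.1,0,1.2,1],
    [0,0,-0.003,0.1,0,1.2,1],
    [0,0,-0.003,0.1,0,1.2,1],
    [0,0,-0.003,0.1,0,1.0,1],
    [0,0,-0.003,0.1,0,0.4,1],
  ],
)

```text
t: 3.87
tool_pos: [0.4746, 0.311, 0.034]
tool_rot: [-1.863, -2.528, 0.004]
contact_force: [-0.0, -0.1, -0.6]
opening: 0.0854
```

>>> jog_arm(
  deltas=[
    [0,0,0,0,0,0,0.6],
    [0,0,0,0,0,0,0.4],
    [0,0,0,0,0,0,0.2],
    [0,0,0,0,0,0,0.1],
    [0,0,0,0,0,0,0.1],
    [0,0,0,0,0,0,0.1],
    [0,0,0,0,0,0,0.1],
    [0,0,0,0,0,0,0.1],
  ],
  grip_force=50,
)

```text
t: 4.53
tool_pos: [0.4765, 0.3118, 0.0374]
tool_rot: [1.864, 2.528, 0.003]
contact_force: [-0.0, -0.1, 5.1]
opening: 0.0246
```

>>> jog_arm(
  deltas=[
    [0,0,0,0,0,-0.5,0.1],
    [0,0,0,0,0,-1.5,0.1],
    [0,0,0,0,0,-2.5,0.1],
    [0,0,0,0,0,-3.0,0.1],
    [0,0,0,0,0,-3.0,0.1],
    [0,0,0,0,0,-3.0,0.1],
    [0,0,0,0,0,-2.0,0.1],
    [0,0,0,0,0,-1.0,0.1],
  ],
)

```text
t: 5.2
tool_pos: [0.4766, 0.3119, 0.2048]
tool_rot: [1.863, 2.527, 0.006]
contact_force: [0.2, 0.2, -0.4]
opening: 0.0245
```

Run:
```python
from h import *
o=ctrl.get_obs();print(o["tool_pos"],np.degrees(yaw(o)),o["opening"],o["contact_force"])
for r in rows([.6305,-.170,.19],np.radians(98.8),15)[::7]: print([float(x) for x in r])
```

```text
[0.476607   0.31189109 0.20481936] 107.19361989887746 0.02452871832582494 [ 0.18769522  0.20854118 -0.4261904 ]
[0.0, 0.0, 0.0098, -3.37, 0.03, 0.1]
[0.0, 0.0, 0.0098, -3.36, 0.26, 0.1]
[0.0, 0.0, 0.0098, -3.34, 0.49, 0.1]
```

>>> jog_arm(
  deltas=[
    [0,0,0.01,-1.5,0,0,0.1],
    [0,0,0.01,-3.4,0,0,0.1],
    [0,0,0.01,-3.4,0.1,0,0.1],
    [0,0,0.01,-3.4,0.15,0,0.1],
    [0,0,0.01,-3.4,0.2,0,0.1],
    [0,0,0.01,-3.4,0.25,0,0.1],
    [0,0,0.01,-3.4,0.25,0,0.1],
    [0,0,0.01,-3.4,0.3,0,0.1],
    [0,0,0.01,-3.4,0.35,0,0.1],
    [0,0,0.01,-3.4,0.35,0,0.1],
    [0,0,0.01,-3.4,0.4,0,0.1],
    [0,0,0.01,-3.4,0.4,0,0.1],
  ],
)

```text
t: 6.2
tool_pos: [0.595, -0.0614, 0.1994]
tool_rot: [-2.012, -2.409, 0.002]
contact_force: [1.0, 0.4, -0.2]
opening: 0.0244
```

>>> jog_arm(
  deltas=[
    [0,0,0.009,-3.4,0.45,0,0.1],
    [0,0,0.009,-3.0,0.45,0,0.1],
    [0,0,0.009,-2.0,0.4,0,0.1],
    [0,0,0,0,0,0,0.1],
    [0,0,0,0,0,0,0.1],
    [0,0,0,0,0,0,0.1],
  ],
)

```text
t: 6.7
tool_pos: [0.6221, -0.1397, 0.1998]
tool_rot: [-2.043, -2.383, 0.001]
contact_force: [-0.9, 0.8, -0.3]
opening: 0.0247
```

Run:
```python
from h import *
o=ctrl.get_obs();print(o["tool_pos"],np.degrees(yaw(o)),o["opening"],o["contact_force"])
im,d=vision.get_image("wrist");np.savez("pics/w3.npz",im=im,d=d,pos=o["tool_pos"],rot=o["tool_rot"])
cv2.imwrite("pics/w3.png",im[:,:,::-1])
for r in rows([.631,-.170,.085],np.radians(98.8),8)[::7]: print([float(x) for x in r])
```

```text
[ 0.62212691 -0.13965862  0.19982766] 98.77766582713255 0.024694095515276997 [-0.91412172  0.75218885 -0.25544014]
[0.0, 0.0, 0.0, -0.4, 0.05, 1.44]
[0.0, 0.0, 0.0, -0.4, 0.05, 1.44]
```

View pics/w3.png

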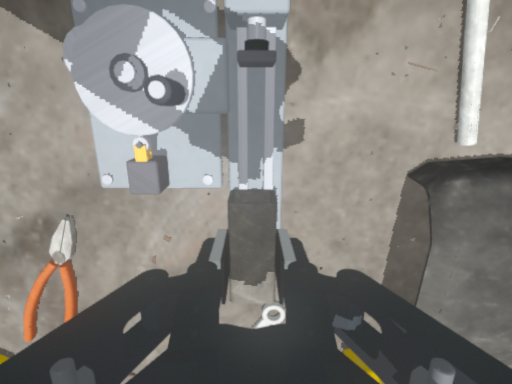

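Run:
```python
from h import *
z=np.load("pics/w3.npz");d=z["d"];o=dict(tool_pos=z["pos"],tool_rot=z["rot"]);P=cloud("wrist",d,o)
a=np.radians(8.8);F=np.c_[P[...,0].ravel()*np.cos(a)+P[...,1].ravel()*np.sin(a),-P[...,0].ravel()*np.sin(a)+P[...,1].ravel()*np.cos(a)].reshape(*d.shape,2)*1000
def ex(m,l):
    q=F[m];print(l,m.sum(),np.percentile(q,[1,99],axis=0).round(1).tolist(),P[m][:,2].mean().round(4),cv2.minAreaRect(q.astype(np.float32)))
def box(u0,v0,u1,v1):
    m=np.zeros(d.shape,bool);m[v0:v1,u0:u1]=1;return m
ex(box(220,180,282,290)&(P[...,2]>.17)&(P[...,2]<.2),"held top")
ex(box(230,40,285,68)&(P[...,2]>.05),"pad")
ex(box(225,85,290,180)&(P[...,2]>.008)&(P[...,2]<.06),"rails")
r=box(225,85,290,180)
for lo in range(8,32,4):
    m=r&(P[...,2]>lo/1000)&(P[...,2]<(lo+4)/1000)
    if m.sum()>20: ex(m,f"z{lo}")
z=np.load("pics/w1.npz");d=z["d"];o=dict(tool_pos=z["pos"],tool_rot=z["rot"]);P=cloud("wrist",d,o)
F=np.c_[P[...,0].ravel()*np.cos(a)+P[...,1].ravel()*np.sin(a),-P[...,0].ravel()*np.sin(a)+P[...,1].ravel()*np.cos(a)].reshape(*d.shape,2)*1000
c=box(320,172,384,240);ex(c&(P[...,2]>.036)&(P[...,2]<.043),"lips");ex(c&(P[...,2]>.044),"wall");ex(c&(P[...,2]>.027)&(P[...,2]<.033),"floor")
ex(box(352,60,397,84)&(P[...,2]>.045),"pad")
```

```text
held top 4626 [[579.3, -254.3], [608.0, -203.8]] 0.1881 ((593.3118286132812, -229.70272827148438), (53.30908203125, 33.16373062133789), 88.3462905883789)
pad 773 [[581.5, -118.9], [615.0, -100.9]] 0.0575 ((598.2793579101562, -109.67932891845703), (33.851463317871094, 18.66718101501465), 0.1775074303150177)
rails 5261 [[567.7, -233.9], [628.0, -134.4]] 0.0142 ((597.8990478515625, -184.37953186035156), (63.02291488647461, 102.011474609375), 0.03669554740190506)
z8 3318 [[567.9, -234.2], [628.3, -133.5]] 0.0097 ((598.1871337890625, -184.3663330078125), (102.13908386230469, 62.35420227050781), 89.85077667236328)
z16 40 [[569.2, -232.2], [615.4, -134.1]] 0.0188 ((592.317138671875, -183.4275665283203), (98.54070281982422, 47.0382080078125), 89.63124084472656)
z20 1809 [[569.7, -231.3], [617.0, -134.6]] 0.0217 ((591.91943359375, -183.4354248046875), (98.12674713134766, 51.1741943359375), 89.89334869384766)
z24 80 [[566.8, -160.5], [578.9, -134.8]] 0.0263 ((587.5375366210938, -142.35641479492188), (49.464149475097656, 24.827030181884766), 15.006033897399902)
lips 465 [[573.5, -301.8], [621.8, -249.9]] 0.0402 ((597.5897216796875, -278.32623291015625), (57.26595687866211, 48.819576263427734), 89.98857879638672)
wall 211 [[573.4, -307.5], [621.7, -299.2]] 0.0475 ((597.7620849609375, -303.4565124511719), (49.4099235534668, 8.919979095458984), 0.4586624503135681)
floor 921 [[573.2, -336.1], [617.9, -249.7]] 0.03 ((597.4916381835938, -294.28912353515625), (90.04046630859375, 49.575565338134766), 89.617431640625)
pad 509 [[580.9, -119.0], [613.1, -96.6]] 0.056 ((597.4977416992188, -107.48989868164062), (23.135639190673828, 33.60866165161133), 89.63320922851562)
```

>>> jog_arm(
  deltas=[
    [0,0,0,-0.7,0.1,0,0.1],
    [0,0,0,-1.3,0.2,0,0.1],
    [0,0,0,-1.0,0.15,1.0,0.1],
    [0,0,0,0,0,2.0,0.1],
    [0,0,0,0,0,2.5,0.1],
    [0,0,0,0,0,2.5,0.1],
    [0,0,0,0,0,2.0,0.1],
    [0,0,0,0,0,1.5,0.1],
    [0,0,0,0,0,0.5,0.1],
    [0,0,0,0,0,0,0.1],
    [0,0,0,0,0,0,0.1],
    [0,0,0,0,0,0,0.1],
  ],
)

```text
t: 7.75
tool_pos: [0.6333, -0.17, 0.0832]
tool_rot: [2.043, 2.382, 0.002]
contact_force: [0.6, -0.5, -1.4]
opening: 0.0243
```

Run:
```python
from h import *
o=ctrl.get_obs();print(o["tool_pos"],np.degrees(yaw(o)),o["opening"],o["contact_force"],o["dq"].round(3))
a=np.radians(8.8);p=o["tool_pos"];print(p[0]*np.cos(a)+p[1]*np.sin(a),-p[0]*np.sin(a)+p[1]*np.cos(a))
im,d=vision.get_image("wrist");np.savez("pics/w4.npz",im=im,d=d,pos=o["tool_pos"],rot=o["tool_rot"])
cv2.imwrite("pics/w4.png",cv2.resize(im[130:330,150:360,::-1],None,fx=3,fy=3))
```

```text
[ 0.63325672 -0.16995775  0.08324601] 98.77031733612662 0.024262572886810847 [ 0.63716464 -0.51596894 -1.40947777] [ 0.    -0.009 -0.003  0.001 -0.001  0.001]
0.5998011379743561 -0.26483637772791546
```

View pics/w4.png

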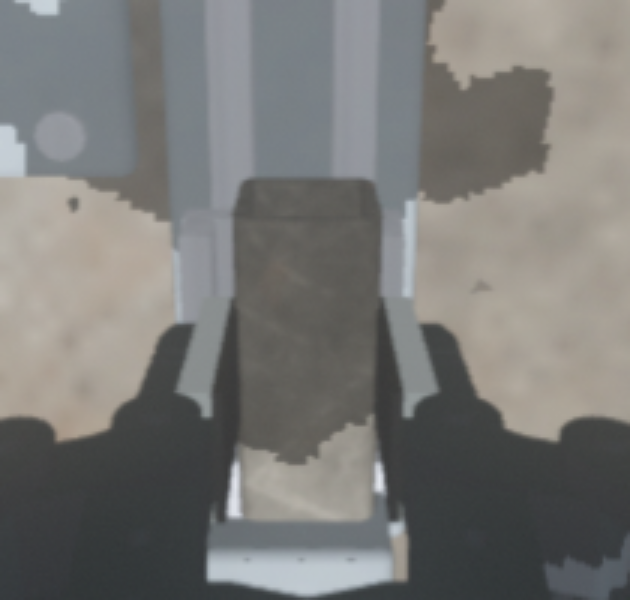

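The off-cut sits centred between the jaws with its rear (crop row 520) just ahead of the wall (545). It stands about 2 mm too far to +x relative to the lips (180 and 415). I'll shift it and lower it.

>>> jog_arm(
  deltas=[
    [0,0,0,0,-0.15,0.3,0.1],
    [0,0,0,0,0,0.4,0.1],
    [0,0,0,0,0,0.3,0.1],
    [0,0,0,0,0,0.2,0.1],
    [0,0,0,0,0,0.2,0.1],
    [0,0,0,0,0,0,0.1],
    [0,0,0,0,0,0,0.1],
  ],
)

```text
t: 8.38
tool_pos: [0.6306, -0.1696, 0.0675]
tool_rot: [2.045, 2.385, 0.0]
contact_force: [-0.4, 1.4, 1.2]
opening: 0.0245
```

>>> jog_arm(
  deltas=[
    [0,0,0,0,0,0.1,0.1],
    [0,0,0,0,0,0,0.1],
    [0,0,0,0,0,0,0.1],
  ],
)

```text
t: 8.63
tool_pos: [0.6307, -0.1696, 0.0674]
tool_rot: [-2.045, -2.385, 0.0]
contact_force: [-3.2, 1.9, 5.5]
opening: 0.0244
```

>>> jog_arm(
  deltas=[
    [0,0,0,0,0,0,0.4],
    [0,0,0,0,0,0,0.5],
    [0,0,0,0,0,0,0.6],
    [0,0,0,0,0,-0.5,0.7],
    [0,0,0,0,0,-1.5,0.8],
    [0,0,0,0,0,-2.0,1],
    [0,0,0,0,0,-2.5,1],
    [0,0,0,0,0,-2.5,1],
    [0,0,0,0,0,-2.0,1],
    [0,0,0,0,0,0,1],
    [0,0,0,0,0,0,1],
  ],
)

```text
t: 9.55
tool_pos: [0.6318, -0.1701, 0.1796]
tool_rot: [2.042, 2.381, 0.003]
contact_force: [0.0, 0.7, -0.3]
opening: 0.0853
```

Run:
```python
from h import *
o=ctrl.get_obs();print(o["tool_pos"],np.degrees(yaw(o)),o["opening"],o["contact_force"],o["dq"].round(3))
im,d=vision.get_image("wrist");np.savez("pics/w5.npz",im=im,d=d,pos=o["tool_pos"],rot=o["tool_rot"])
cv2.imwrite("pics/w5.png",im[:,:,::-1])
P=cloud("wrist",d,o)
a=np.radians(8.8);F=np.dstack([P[...,0]*np.cos(a)+P[...,1]*np.sin(a),-P[...,0]*np.sin(a)+P[...,1]*np.cos(a)])*1000
for l,m in [("offcut",(P[...,2]>.051)&(P[...,2]<.062)&(abs(F[...,0]-598)<30)&(F[...,1]<-200)),("pad",(P[...,2]>.05)&(abs(F[...,0]-598)<25)&(F[...,1]>-130)&(F[...,1]<-95)),("grip",(P[...,2]>.095)&(P[...,2]<.112)&(abs(F[...,0]-524)<30)&(abs(F[...,1]+145)<30))]:
    q=F[m].astype(np.float32);print(l,m.sum(),cv2.minAreaRect(q),np.percentile(q,[1,99],axis=0),P[m].mean(0))
```

```text
[ 0.63178683 -0.17009897  0.17955449] 98.76832663554048 0.08531764016803502 [ 0.03802083  0.70138437 -0.31074542] [ 0.002  0.037  0.052  0.    -0.004 -0.001]
offcut 1710 ((597.986572265625, -264.97882080078125), (60.10731887817383, 25.947553634643555), 89.33541870117188) [[ 585.43427612 -294.23561371]
 [ 610.55811218 -235.27876846]] [ 0.63137464 -0.1690432   0.05554126]
pad 702 ((598.2702026367188, -115.84343719482422), (8.258210182189941, 34.32905578613281), 89.80406188964844) [[ 581.39162109 -119.75506454]
 [ 615.23138977 -112.06932983]] [ 0.60900714 -0.02372411  0.0582667 ]
grip 1166 ((524.9362182617188, -144.42515563964844), (21.22577476501465, 21.45107650756836), 70.19220733642578) [[ 515.2442749  -154.87723541]
 [ 535.36581116 -134.73903656]] [ 0.54219296 -0.06293732  0.10337445]
```

View pics/w5.png

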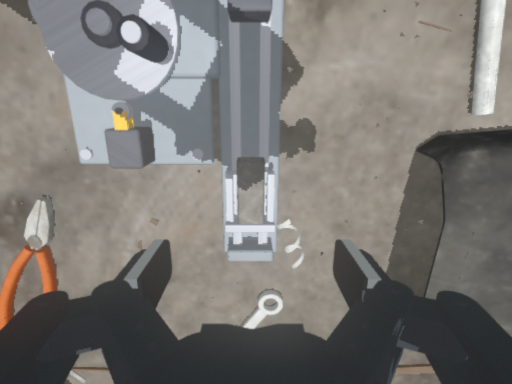

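The off-cut lies flat in the pocket, centred between the lips, rear about 4 mm from the wall, top at 55.5 mm. Grip top is at (132,33). Next I'll fit the crank axis from the hub.

Run:
```python
from h import *
a=np.radians(8.8)
for f in ("w1","w3","w5"):
    z=np.load(f"pics/{f}.npz");d=z["d"];o=dict(tool_pos=z["pos"],tool_rot=z["rot"]);P=cloud("wrist",d,o)
    F=np.dstack([P[...,0]*np.cos(a)+P[...,1]*np.sin(a),-P[...,0]*np.sin(a)+P[...,1]*np.cos(a)])*1000
    for zlo,zhi,r in [(.054,.07,20),(.040,.049,90)]:
        m=(P[...,2]>zlo)&(P[...,2]<zhi)&(np.hypot(F[...,0]-485,F[...,1]+125)<r)
        q=F[m].astype(np.float32)
        if len(q)>20: print(f,zlo,len(q),np.median(P[m][:,2]),cv2.minEnclosingCircle(q),np.percentile(q,[1,99],axis=0).round(1).tolist())
    m=(P[...,2]>.095)&(P[...,2]<.112)&(np.hypot(F[...,0]-525,F[...,1]+144)<22);print("grip",cv2.minEnclosingCircle(F[m].astype(np.float32)))
o=ctrl.get_obs()
```

```text
w1 0.054 571 0.056261847877782434 ((484.19482421875, -126.84029388427734), 16.05156135559082) [[468.9, -141.5], [498.1, -112.3]]
w1 0.04 6560 0.043714882131639266 ((481.9900817871094, -143.06723022460938), 72.32810974121094) [[426.7, -210.8], [534.3, -74.4]]
grip ((524.7574462890625, -144.80059814453125), 10.925887107849121)
w3 0.054 1041 0.05597535276565502 ((483.20257568359375, -126.59619140625), 16.366409301757812) [[469.0, -140.7], [498.0, -112.3]]
w3 0.04 11197 0.043520478724422995 ((482.3879699707031, -143.04708862304688), 72.42910766601562) [[427.2, -211.1], [535.9, -74.4]]
grip ((524.6825561523438, -144.26980590820312), 11.135608673095703)
w5 0.054 1371 0.05616124340480916 ((483.1492919921875, -126.94546508789062), 16.14607810974121) [[469.1, -141.8], [496.8, -112.3]]
w5 0.04 9213 0.043560243950921285 ((479.73663330078125, -147.4858856201172), 68.96074676513672) [[427.1, -212.3], [537.2, -108.0]]
grip ((524.8580322265625, -144.4191131591797), 11.137605667114258)
```

>>> jog_arm(
  deltas=[
    [0,0,0,1.5,-0.9,0,1],
    [0,0,0,3.0,-1.84,0,1],
    [0,0,0,3.0,-1.84,0,1],
    [0,0,0,3.0,-1.84,0,1],
    [0,0,0,1.5,-0.94,0,1],
    [0,0,0,0,0,1.5,1],
    [0,0,0,0,0,2,1],
    [0,0,0,0,0,1.5,1],
    [0,0,0,0,0,1,1],
    [0,0,0,0,0,0,1],
    [0,0,0,0,0,0,1],
    [0,0,0,0,0,0,1],
  ],
)

```text
t: 10.6
tool_pos: [0.5399, -0.0624, 0.1168]
tool_rot: [2.045, 2.384, 0.0]
contact_force: [-0.7, -1.0, 0.6]
opening: 0.0851
```

Run:
```python
from h import *
o=ctrl.get_obs();a=np.radians(8.8);p=o["tool_pos"]*1000;print(p,p[0]*np.cos(a)+p[1]*np.sin(a),-p[0]*np.sin(a)+p[1]*np.cos(a),np.degrees(yaw(o)),o["contact_force"])
```

```text
[539.87550658 -62.40225058 116.79646399] 523.9736375642325 -144.26098095041482 98.75927321549402 [-0.6888512  -0.96475294  0.62325482]
```

>>> jog_arm(
  deltas=[
    [0,0,0,0,0.05,1.0,1],
    [0,0,0,0,0,1.2,1],
    [0,0,0,0,0,0.7,1],
    [0,0,0,0,0,0,0.6],
    [0,0,0,0,0,0,0.35],
    [0,0,0,0,0,0,0.15],
    [0,0,0,0,0,0,0.1],
    [0,0,0,0,0,0,0.1],
    [0,0,0,0,0,0,0.1],
    [0,0,0,0,0,0,0.1],
  ],
  grip_force=70,
)

```text
t: 11.43
tool_pos: [0.5395, -0.0623, 0.0882]
tool_rot: [-2.044, -2.384, 0.002]
contact_force: [-5.1, -0.1, 5.4]
opening: 0.0202
```

```bash
cat >> h.py <<'E'
AX=np.array([483.6,-126.8]); A0=np.radians(8.8)
def feed(o):
    p=o["tool_pos"]*1000;return np.array([p[0]*np.cos(A0)+p[1]*np.sin(A0),-p[0]*np.sin(A0)+p[1]*np.cos(A0)])
def ang(o): 
    f=feed(o)-AX;return np.arctan2(f[1],f[0]),np.hypot(*f)
def crank(th0,th1,n,o):
    "rows from handle angle th0 to th1 (feeder frame); tool x = feeder y, tool y = feeder x; cm; first row also corrects nothing"
    c=np.linspace(th0,th1,n+1);xy=4.5*np.c_[np.cos(c),np.sin(c)];D=np.diff(xy,axis=0)
    return [[0,0,0,round(float(d[1]),2),round(float(d[0]),2),0,0.1] for d in D]
def rep():
    o=ctrl.get_obs();f=o["contact_force"];c,s=np.cos(A0),np.sin(A0);th,r=ang(o)
    ff=np.array([f[0]*c+f[1]*s,-f[0]*s+f[1]*c]);print("t",o["t"],"ang",round(th,3),"r",round(r,2),"z",o["tool_pos"][2].round(4),"Frad",round(ff@[np.cos(th),np.sin(th)],1),"Ftan",round(ff@[-np.sin(th),np.cos(th)],1),"Fz",f[2].round(1),"yaw",np.degrees(yaw(o)).round(2),"xy",feed(o).round(1));return o
E
python3 - <<'E'
from h import *
o=rep();print(o["opening"])
for r in crank(-.41,-.41+1.56,12,o):print(r)
E
```

```text
t 11.4333 ang -0.408 r 43.54 z 0.0882 Frad -4.9 Ftan -1.3 Fz 5.4 yaw 98.78 xy [ 523.6 -144.1]
0.02018642278970629
[0, 0, 0, 0.55, 0.2, 0, 0.1]
[0, 0, 0, 0.57, 0.12, 0, 0.1]
[0, 0, 0, 0.58, 0.05, 0, 0.1]
[0, 0, 0, 0.58, -0.03, 0, 0.1]
[0, 0, 0, 0.58, -0.1, 0, 0.1]
[0, 0, 0, 0.56, -0.18, 0, 0.1]
[0, 0, 0, 0.53, -0.25, 0, 0.1]
[0, 0, 0, 0.49, -0.31, 0, 0.1]
[0, 0, 0, 0.45, -0.37, 0, 0.1]
[0, 0, 0, 0.4, -0.43, 0, 0.1]
[0, 0, 0, 0.34, -0.48, 0, 0.1]
[0, 0, 0, 0.27, -0.52, 0, 0.1]
```

>>> jog_arm(
  deltas=[
    [0,0,0,0.3,0.14,0,0.1],
    [0,0,0,0.55,0.18,0,0.1],
    [0,0,0,0.57,0.1,0,0.1],
    [0,0,0,0.58,0.03,0,0.1],
    [0,0,0,0.58,-0.05,0,0.1],
    [0,0,0,0.58,-0.12,0,0.1],
    [0,0,0,0.55,-0.2,0,0.1],
    [0,0,0,0.52,-0.27,0,0.1],
  ],
  grip_force=70,
)

```text
t: 12.1
tool_pos: [0.5311, -0.0231, 0.0882]
tool_rot: [2.043, 2.383, -0.009]
contact_force: [-5.3, -11.4, 4.6]
opening: 0.0203
```

Run:
```python
from h import *
o=rep();print(o["opening"])
```

```text
t 12.1 ang 0.542 r 44.0 z 0.0882 Frad -11.4 Ftan -5.4 Fz 4.6 yaw 98.81 xy [ 521.3 -104.1]
0.020287901622071506
```

```bash
cat >> h.py <<'E'
AX=np.array([482.6,-126.5])
import json,sys
def plan(cmd,th,n=12,step=.13):
    "from commanded feeder xy (mm) along circle; prints rounded rows and end commanded"
    cur=np.array(cmd,float);out=[]
    for i in range(n):
        t=th+step*(i+1);D=((AX+45*np.array([np.cos(t),np.sin(t)])-cur)/10).round(2)
        out.append([0,0,0,float(D[1]),float(D[0]),0,.1]);cur=cur+D*10
    print(out,"end",cur,t)
E
python3 -c "
from h import *
plan([522.6,-102.0],.55)"
```

```text
[[0, 0, 0, 0.38, -0.5, 0, 0.1], [0, 0, 0, 0.43, -0.4, 0, 0.1], [0, 0, 0, 0.37, -0.45, 0, 0.1], [0, 0, 0, 0.32, -0.49, 0, 0.1], [0, 0, 0, 0.24, -0.53, 0, 0.1], [0, 0, 0, 0.18, -0.56, 0, 0.1], [0, 0, 0, 0.1, -0.57, 0, 0.1], [0, 0, 0, 0.03, -0.59, 0, 0.1], [0, 0, 0, -0.05, -0.58, 0, 0.1], [0, 0, 0, -0.12, -0.57, 0, 0.1], [0, 0, 0, -0.2, -0.55, 0, 0.1], [0, 0, 0, -0.27, -0.52, 0, 0.1]] end [459.5 -87.9] 2.1100000000000003
```

>>> jog_arm(
  deltas=[
    [0,0,0,0.38,-0.5,0,0.1],
    [0,0,0,0.43,-0.4,0,0.1],
    [0,0,0,0.37,-0.45,0,0.1],
    [0,0,0,0.32,-0.49,0,0.1],
    [0,0,0,0.24,-0.53,0,0.1],
    [0,0,0,0.18,-0.56,0,0.1],
  ],
)

```text
t: 12.6
tool_pos: [0.5042, -0.0073, 0.0885]
tool_rot: [2.037, 2.374, 0.012]
contact_force: [22.4, -3.3, -17.5]
opening: 0.0207
```

Run:
```python
from h import *
o=rep();print(o["opening"])
```

```text
t 12.6 ang 1.237 r 44.61 z 0.0885 Frad 0.7 Ftan -22.6 Fz -17.5 yaw 98.75 xy [497.2 -84.3]
0.020723316244520302
```

>>> jog_arm(
  deltas=[
    [0,0,0,0.1,-0.57,0,0.1],
    [0,0,0,0.03,-0.59,0,0.1],
    [0,0,0,-0.05,-0.58,0,0.1],
    [0,0,0,-0.12,-0.57,0,0.1],
    [0,0,0,-0.2,-0.55,0,0.1],
    [0,0,0,-0.27,-0.52,0,0.1],
  ],
)

```text
t: 13.1
tool_pos: [0.468, -0.0159, 0.0883]
tool_rot: [2.044, 2.383, 0.006]
contact_force: [4.9, 4.0, 1.1]
opening: 0.0204
```

Run:
```python
from h import *
o=rep();print(o["opening"])
plan([459.5,-87.9],2.11)
```

```text
t 13.1 ang 2.094 r 45.22 z 0.0883 Frad 0.1 Ftan -6.3 Fz 1.1 yaw 98.75 xy [460.  -87.3]
0.02043824960292015
[[0, 0, 0, -0.33, -0.48, 0, 0.1], [0, 0, 0, -0.39, -0.44, 0, 0.1], [0, 0, 0, -0.45, -0.38, 0, 0.1], [0, 0, 0, -0.49, -0.31, 0, 0.1], [0, 0, 0, -0.52, -0.26, 0, 0.1], [0, 0, 0, -0.56, -0.18, 0, 0.1], [0, 0, 0, -0.57, -0.11, 0, 0.1], [0, 0, 0, -0.59, -0.03, 0, 0.1], [0, 0, 0, -0.58, 0.04, 0, 0.1], [0, 0, 0, -0.57, 0.12, 0, 0.1], [0, 0, 0, -0.56, 0.19, 0, 0.1], [0, 0, 0, -0.52, 0.26, 0, 0.1]] end [ 443.7 -149.2] 3.67
```

>>> jog_arm(
  deltas=[
    [0,0,0,-0.33,-0.48,0,0.1],
    [0,0,0,-0.39,-0.44,0,0.1],
    [0,0,0,-0.45,-0.38,0,0.1],
    [0,0,0,-0.49,-0.31,0,0.1],
    [0,0,0,-0.52,-0.26,0,0.1],
    [0,0,0,-0.56,-0.18,0,0.1],
    [0,0,0,-0.57,-0.11,0,0.1],
    [0,0,0,-0.59,-0.03,0,0.1],
    [0,0,0,-0.58,0.04,0,0.1],
    [0,0,0,-0.57,0.12,0,0.1],
    [0,0,0,-0.56,0.19,0,0.1],
    [0,0,0,-0.52,0.26,0,0.1],
  ],
)

```text
t: 14.1
tool_pos: [0.4602, -0.0792, 0.0882]
tool_rot: [-2.044, -2.383, 0.0]
contact_force: [-3.9, 4.0, 7.8]
opening: 0.0202
```

Run:
```python
from h import *
o=rep();print(o["opening"])
plan([443.7,-149.2],3.67)
```

```text
t 14.1 ang -2.634 r 45.64 z 0.0882 Frad 0.6 Ftan -5.5 Fz 7.8 yaw 98.75 xy [ 442.7 -148.7]
0.02023839569545178
[[0, 0, 0, -0.48, 0.33, 0, 0.1], [0, 0, 0, -0.44, 0.39, 0, 0.1], [0, 0, 0, -0.39, 0.44, 0, 0.1], [0, 0, 0, -0.32, 0.48, 0, 0.1], [0, 0, 0, -0.26, 0.53, 0, 0.1], [0, 0, 0, -0.19, 0.55, 0, 0.1], [0, 0, 0, -0.11, 0.58, 0, 0.1], [0, 0, 0, -0.04, 0.58, 0, 0.1], [0, 0, 0, 0.04, 0.58, 0, 0.1], [0, 0, 0, 0.11, 0.58, 0, 0.1], [0, 0, 0, 0.18, 0.55, 0, 0.1], [0, 0, 0, 0.26, 0.53, 0, 0.1]] end [ 504.9 -165.6] 5.23
```

>>> jog_arm(
  deltas=[
    [0,0,0,-0.48,0.33,0,0.1],
    [0,0,0,-0.44,0.39,0,0.1],
    [0,0,0,-0.39,0.44,0,0.1],
    [0,0,0,-0.32,0.48,0,0.1],
    [0,0,0,-0.26,0.53,0,0.1],
    [0,0,0,-0.19,0.55,0,0.1],
    [0,0,0,-0.11,0.58,0,0.1],
    [0,0,0,-0.04,0.58,0,0.1],
    [0,0,0,0.04,0.58,0,0.1],
    [0,0,0,0.11,0.58,0,0.1],
    [0,0,0,0.18,0.55,0,0.1],
    [0,0,0,0.26,0.53,0,0.1],
  ],
)

```text
t: 15.1
tool_pos: [0.5232, -0.0871, 0.0882]
tool_rot: [-2.045, -2.384, 0.004]
contact_force: [-6.1, -2.4, 7.1]
opening: 0.0204
```

Run:
```python
from h import *
o=rep();print(o["opening"])
plan([504.9,-165.6],5.23)
```

```text
t 15.1 ang -1.081 r 44.88 z 0.0882 Frad -1.7 Ftan -6.4 Fz 7.1 yaw 98.76 xy [ 503.7 -166.1]
0.020441710143591547
[[0, 0, 0, 0.32, 0.48, 0, 0.1], [0, 0, 0, 0.38, 0.45, 0, 0.1], [0, 0, 0, 0.44, 0.39, 0, 0.1], [0, 0, 0, 0.48, 0.33, 0, 0.1], [0, 0, 0, 0.52, 0.26, 0, 0.1], [0, 0, 0, 0.56, 0.19, 0, 0.1], [0, 0, 0, 0.57, 0.12, 0, 0.1], [0, 0, 0, 0.58, 0.05, 0, 0.1], [0, 0, 0, 0.58, -0.03, 0, 0.1], [0, 0, 0, 0.58, -0.11, 0, 0.1], [0, 0, 0, 0.56, -0.18, 0, 0.1], [0, 0, 0, 0.52, -0.25, 0, 0.1]] end [ 521.9 -104.7] 6.790000000000001
```

>>> jog_arm(
  deltas=[
    [0,0,0,0.32,0.48,0,0.1],
    [0,0,0,0.38,0.45,0,0.1],
    [0,0,0,0.44,0.39,0,0.1],
    [0,0,0,0.48,0.33,0,0.1],
    [0,0,0,0.52,0.26,0,0.1],
    [0,0,0,0.56,0.19,0,0.1],
    [0,0,0,0.57,0.12,0,0.1],
    [0,0,0,0.58,0.05,0,0.1],
    [0,0,0,0.58,-0.03,0,0.1],
    [0,0,0,0.58,-0.11,0,0.1],
    [0,0,0,0.56,-0.18,0,0.1],
    [0,0,0,0.52,-0.25,0,0.1],
  ],
)

```text
t: 16.1
tool_pos: [0.5322, -0.0251, 0.0883]
tool_rot: [2.042, 2.381, -0.002]
contact_force: [1.3, -5.6, 1.8]
opening: 0.0204
```

Run:
```python
from h import *
o=rep();print(o["opening"])
plan([521.9,-104.7],6.79)
```

```text
t 16.1 ang 0.475 r 44.37 z 0.0883 Frad -2.2 Ftan -5.4 Fz 1.8 yaw 98.76 xy [ 522.1 -106.2]
0.020422875604723577
[[0, 0, 0, 0.5, -0.31, 0, 0.1], [0, 0, 0, 0.44, -0.38, 0, 0.1], [0, 0, 0, 0.4, -0.43, 0, 0.1], [0, 0, 0, 0.33, -0.48, 0, 0.1], [0, 0, 0, 0.27, -0.52, 0, 0.1], [0, 0, 0, 0.2, -0.55, 0, 0.1], [0, 0, 0, 0.13, -0.57, 0, 0.1], [0, 0, 0, 0.05, -0.58, 0, 0.1], [0, 0, 0, -0.03, -0.59, 0, 0.1], [0, 0, 0, -0.09, -0.57, 0, 0.1], [0, 0, 0, -0.18, -0.56, 0, 0.1], [0, 0, 0, -0.24, -0.53, 0, 0.1]] end [461.2 -86.9] 8.35
```

>>> jog_arm(
  deltas=[
    [0,0,0,0.5,-0.31,0,0.1],
    [0,0,0,0.44,-0.38,0,0.1],
    [0,0,0,0.4,-0.43,0,0.1],
    [0,0,0,0.33,-0.48,0,0.1],
    [0,0,0,0.27,-0.52,0,0.1],
    [0,0,0,0.2,-0.55,0,0.1],
    [0,0,0,0.13,-0.57,0,0.1],
    [0,0,0,0.05,-0.58,0,0.1],
    [0,0,0,-0.03,-0.59,0,0.1],
    [0,0,0,-0.09,-0.57,0,0.1],
    [0,0,0,-0.18,-0.56,0,0.1],
    [0,0,0,-0.24,-0.53,0,0.1],
  ],
)

```text
t: 17.1
tool_pos: [0.4691, -0.015, 0.0882]
tool_rot: [2.045, 2.383, 0.004]
contact_force: [4.4, 4.5, 2.0]
opening: 0.0201
```

Run:
```python
from h import *
o=rep();print(o["opening"])
plan([461.2,-86.9],8.35)
```

```text
t 17.1 ang 2.061 r 45.18 z 0.0882 Frad 0.9 Ftan -6.2 Fz 2.0 yaw 98.75 xy [461.3 -86.6]
0.020112958463871754
[[0, 0, 0, -0.31, -0.5, 0, 0.1], [0, 0, 0, -0.38, -0.45, 0, 0.1], [0, 0, 0, -0.42, -0.4, 0, 0.1], [0, 0, 0, -0.48, -0.34, 0, 0.1], [0, 0, 0, -0.52, -0.27, 0, 0.1], [0, 0, 0, -0.54, -0.21, 0, 0.1], [0, 0, 0, -0.57, -0.13, 0, 0.1], [0, 0, 0, -0.58, -0.06, 0, 0.1], [0, 0, 0, -0.59, 0.02, 0, 0.1], [0, 0, 0, -0.57, 0.09, 0, 0.1], [0, 0, 0, -0.57, 0.17, 0, 0.1], [0, 0, 0, -0.53, 0.24, 0, 0.1]] end [ 442.8 -147.5] 9.91
```

>>> jog_arm(
  deltas=[
    [0,0,0,-0.31,-0.5,0,0.1],
    [0,0,0,-0.38,-0.45,0,0.1],
    [0,0,0,-0.42,-0.4,0,0.1],
    [0,0,0,-0.48,-0.34,0,0.1],
    [0,0,0,-0.52,-0.27,0,0.1],
    [0,0,0,-0.54,-0.21,0,0.1],
    [0,0,0,-0.57,-0.13,0,0.1],
    [0,0,0,-0.58,-0.06,0,0.1],
    [0,0,0,-0.59,0.02,0,0.1],
    [0,0,0,-0.57,0.09,0,0.1],
    [0,0,0,-0.57,0.17,0,0.1],
    [0,0,0,-0.53,0.24,0,0.1],
  ],
)

```text
t: 18.1
tool_pos: [0.4591, -0.0777, 0.0881]
tool_rot: [-2.044, -2.383, 0.0]
contact_force: [-3.9, 3.9, 8.2]
opening: 0.0206
```

```bash
cat >> h.py <<'E'
def gap(n,show=None):
    o=ctrl.get_obs();im,d=vision.get_image(n);P=cloud(n,d,o)
    F=np.dstack([P[...,0]*np.cos(A0)+P[...,1]*np.sin(A0),-P[...,0]*np.sin(A0)+P[...,1]*np.cos(A0)])*1000
    m=(abs(F[...,0]-598)<11)&(F[...,1]>-260)&(F[...,1]<-90)&(P[...,2]>.04)
    ys,k=np.histogram(F[m][:,1],np.arange(-260,-90,2));print(n,m.sum(),[(int(a),int(b)) for a,b in zip(k,ys) if b])
    if show: cv2.imwrite(show,im[:,:,::-1])
E
python3 - <<'E'
from h import *
o=rep();print(o["opening"])
plan([442.8,-147.5],9.91)
gap("wrist","pics/w6.png")
E
```

```text
t 18.1 ang -2.677 r 45.68 z 0.0881 Frad 0.9 Ftan -5.4 Fz 8.2 yaw 98.75 xy [ 441.8 -147. ]
0.020623810334048514
[[0, 0, 0, -0.5, 0.31, 0, 0.1], [0, 0, 0, -0.45, 0.36, 0, 0.1], [0, 0, 0, -0.4, 0.43, 0, 0.1], [0, 0, 0, -0.35, 0.47, 0, 0.1], [0, 0, 0, -0.28, 0.51, 0, 0.1], [0, 0, 0, -0.21, 0.55, 0, 0.1], [0, 0, 0, -0.14, 0.56, 0, 0.1], [0, 0, 0, -0.07, 0.58, 0, 0.1], [0, 0, 0, 0.02, 0.59, 0, 0.1], [0, 0, 0, 0.08, 0.58, 0, 0.1], [0, 0, 0, 0.16, 0.56, 0, 0.1], [0, 0, 0, 0.24, 0.54, 0, 0.1]] end [ 503.2 -166.5] 11.47
wrist 3199 [(-210, 47), (-208, 78), (-206, 78), (-204, 52), (-202, 49), (-198, 39), (-196, 93), (-194, 87), (-192, 99), (-190, 91), (-188, 97), (-186, 92), (-184, 93), (-182, 91), (-180, 92), (-178, 89), (-176, 81), (-174, 86), (-172, 84), (-170, 83), (-168, 73), (-166, 84), (-164, 69), (-162, 74), (-160, 80), (-158, 69), (-156, 67), (-154, 68), (-152, 66), (-150, 63), (-148, 60), (-146, 59), (-144, 51), (-142, 55), (-140, 61), (-138, 67), (-120, 1), (-118, 1), (-110, 58), (-108, 65), (-106, 59), (-104, 65), (-102, 62), (-100, 62), (-98, 43), (-96, 44), (-94, 38)]
```

>>> jog_arm(
  deltas=[
    [0,0,0,-0.5,0.31,0,0.1],
    [0,0,0,-0.45,0.36,0,0.1],
    [0,0,0,-0.4,0.43,0,0.1],
    [0,0,0,-0.35,0.47,0,0.1],
    [0,0,0,-0.28,0.51,0,0.1],
    [0,0,0,-0.21,0.55,0,0.1],
    [0,0,0,-0.14,0.56,0,0.1],
    [0,0,0,-0.07,0.58,0,0.1],
    [0,0,0,0.02,0.59,0,0.1],
    [0,0,0,0.08,0.58,0,0.1],
    [0,0,0,0.16,0.56,0,0.1],
    [0,0,0,0.24,0.54,0,0.1],
  ],
)

```text
t: 19.15
tool_pos: [0.5215, -0.0883, 0.0881]
tool_rot: [-2.044, -2.384, 0.005]
contact_force: [-5.7, -1.6, 9.1]
opening: 0.0206
```

Run:
```python
from h import *
o=rep();print(o["opening"])
plan([503.2,-166.5],11.47,n=6,step=.06)
gap("wrist","pics/w7.png")
```

```text
t 19.15 ang -1.129 r 44.9 z 0.0881 Frad -1.9 Ftan -5.6 Fz 9.1 yaw 98.77 xy [ 501.8 -167.1]
0.02064021171994081
[[0, 0, 0, 0.13, 0.23, 0, 0.1], [0, 0, 0, 0.14, 0.23, 0, 0.1], [0, 0, 0, 0.16, 0.22, 0, 0.1], [0, 0, 0, 0.17, 0.21, 0, 0.1], [0, 0, 0, 0.18, 0.2, 0, 0.1], [0, 0, 0, 0.2, 0.18, 0, 0.1]] end [ 515.9 -156.7] 11.83
wrist 6257 [(-196, 9), (-194, 82), (-192, 85), (-190, 85), (-188, 102), (-186, 3), (-184, 2), (-182, 90), (-180, 110), (-178, 106), (-176, 110), (-174, 105), (-172, 104), (-170, 114), (-168, 117), (-166, 107), (-164, 109), (-162, 123), (-160, 107), (-158, 122), (-156, 113), (-154, 118), (-152, 123), (-150, 119), (-148, 129), (-146, 129), (-144, 129), (-142, 122), (-140, 140), (-138, 129), (-136, 143), (-134, 128), (-132, 132), (-130, 139), (-128, 142), (-126, 149), (-124, 139), (-122, 32), (-120, 90), (-118, 159), (-116, 158), (-114, 153), (-112, 162), (-110, 212), (-108, 159), (-106, 146), (-104, 153), (-102, 167), (-100, 129), (-98, 132), (-96, 134), (-94, 132)]
```

>>> jog_arm(
  deltas=[
    [0,0,0,0.13,0.23,0,0.1],
    [0,0,0,0.14,0.23,0,0.1],
    [0,0,0,0.16,0.22,0,0.1],
    [0,0,0,0.17,0.21,0,0.1],
    [0,0,0,0.18,0.2,0,0.1],
    [0,0,0,0.2,0.18,0,0.1],
  ],
)

```text
t: 19.7
tool_pos: [0.5326, -0.0772, 0.0882]
tool_rot: [2.045, 2.385, -0.006]
contact_force: [-4.3, -4.0, 7.4]
opening: 0.0206
```

Run:
```python
from h import *
o=rep()
plan([515.9,-156.7],11.83,n=10,step=.05)
```

```text
t 19.7 ang -0.776 r 44.67 z 0.0882 Frad -1.2 Ftan -5.7 Fz 7.4 yaw 98.77 xy [ 514.5 -157.8]
[[0, 0, 0, 0.17, 0.15, 0, 0.1], [0, 0, 0, 0.18, 0.14, 0, 0.1], [0, 0, 0, 0.18, 0.13, 0, 0.1], [0, 0, 0, 0.19, 0.12, 0, 0.1], [0, 0, 0, 0.2, 0.11, 0, 0.1], [0, 0, 0, 0.2, 0.1, 0, 0.1], [0, 0, 0, 0.2, 0.09, 0, 0.1], [0, 0, 0, 0.21, 0.08, 0, 0.1], [0, 0, 0, 0.22, 0.07, 0, 0.1], [0, 0, 0, 0.22, 0.05, 0, 0.1]] end [ 526.3 -137. ] 12.33
```

>>> jog_arm(
  deltas=[
    [0,0,0,0.17,0.15,0,0.1],
    [0,0,0,0.18,0.14,0,0.1],
    [0,0,0,0.18,0.13,0,0.1],
  ],
)

```text
t: 19.95
tool_pos: [0.536, -0.0715, 0.0882]
tool_rot: [2.045, 2.384, -0.006]
contact_force: [-4.8, -4.1, 6.8]
opening: 0.0203
```

```bash
python3 -c "
from h import *
rep()"
```

```text
t 19.95 ang -0.627 r 44.6 z 0.0882 Frad -2.4 Ftan -5.9 Fz 6.8 yaw 98.77 xy [ 518.7 -152.7]
```

>>> jog_arm(
  deltas=[
    [0,0,0,0.19,0.12,0,0.1],
    [0,0,0,0.2,0.11,0,0.1],
  ],
)

```text
t: 20.12
tool_pos: [0.5377, -0.0674, 0.0882]
tool_rot: [2.044, 2.384, -0.006]
contact_force: [-3.9, -5.0, 5.9]
opening: 0.0203
```

```bash
python3 -c "
from h import *
rep()
gap('wrist','pics/w8.png')"
```

```text
t 20.1167 ang -0.527 r 44.54 z 0.0882 Frad -1.8 Ftan -6.1 Fz 5.9 yaw 98.77 xy [ 521.1 -148.9]
wrist 5157 [(-188, 11), (-186, 17), (-180, 24), (-178, 59), (-176, 77), (-174, 82), (-172, 109), (-170, 96), (-168, 94), (-166, 104), (-164, 105), (-162, 105), (-160, 101), (-158, 106), (-156, 109), (-154, 111), (-152, 108), (-150, 108), (-148, 110), (-146, 110), (-144, 118), (-142, 113), (-140, 121), (-138, 114), (-136, 116), (-134, 120), (-132, 117), (-130, 120), (-128, 122), (-126, 129), (-124, 121), (-122, 130), (-120, 55), (-118, 131), (-116, 144), (-114, 135), (-112, 149), (-110, 229), (-108, 136), (-106, 138), (-104, 141), (-102, 183), (-100, 108), (-98, 101), (-96, 108), (-94, 109)]
```

>>> jog_arm(
  deltas=[
    [0,0,0,0.2,0.1,0,0.1],
    [0,0,0,0.2,0.09,0,0.1],
  ],
)

```text
t: 20.33
tool_pos: [0.5391, -0.0633, 0.0882]
tool_rot: [2.044, 2.384, -0.006]
contact_force: [-3.2, -5.5, 5.8]
opening: 0.0205
```

```bash
python3 -c "
from h import *
rep()"
```

```text
t 20.3333 ang -0.43 r 44.51 z 0.0882 Frad -1.6 Ftan -6.2 Fz 5.8 yaw 98.76 xy [ 523.1 -145.1]
```

>>> jog_arm(
  deltas=[
    [0,0,0,0.21,0.08,0,0.1],
    [0,0,0,0.22,0.07,0,0.1],
  ],
)

```text
t: 20.5
tool_pos: [0.5401, -0.0589, 0.0882]
tool_rot: [2.044, 2.383, -0.006]
contact_force: [-2.7, -5.7, 5.3]
opening: 0.0203
```

```bash
python3 -c "
from h import *
rep();plan([526.3-.5,-137.0-2.2],12.28,n=5,step=.05)"
```

```text
t 20.5 ang -0.329 r 44.48 z 0.0882 Frad -1.7 Ftan -6.1 Fz 5.3 yaw 98.77 xy [ 524.7 -140.9]
[[0, 0, 0, 0.22, 0.05, 0, 0.1], [0, 0, 0, 0.22, 0.05, 0, 0.1], [0, 0, 0, 0.22, 0.04, 0, 0.1], [0, 0, 0, 0.22, 0.02, 0, 0.1], [0, 0, 0, 0.23, 0.02, 0, 0.1]] end [ 527.6 -128.1] 12.53
```

>>> jog_arm(
  deltas=[
    [0,0,0,0.22,0.05,0,0.1],
    [0,0,0,0.22,0.05,0,0.1],
  ],
)

```text
t: 20.67
tool_pos: [0.5406, -0.0549, 0.0882]
tool_rot: [2.043, 2.383, -0.007]
contact_force: [-2.9, -7.8, 4.0]
opening: 0.0208
```

```bash
python3 -c "
from h import *
rep();gap('wrist','pics/w9.png')"
```

```text
t 20.6667 ang -0.237 r 44.44 z 0.0882 Frad -2.2 Ftan -8.0 Fz 4.0 yaw 98.78 xy [ 525.8 -136.9]
wrist 4442 [(-172, 5), (-170, 13), (-168, 30), (-166, 40), (-164, 58), (-162, 63), (-160, 88), (-158, 102), (-156, 102), (-154, 96), (-152, 102), (-150, 108), (-148, 105), (-146, 113), (-144, 102), (-142, 105), (-140, 110), (-138, 111), (-136, 117), (-134, 117), (-132, 102), (-130, 115), (-128, 121), (-126, 140), (-124, 268), (-122, 117), (-120, 66), (-118, 88), (-116, 128), (-114, 132), (-112, 140), (-110, 231), (-108, 141), (-106, 132), (-104, 132), (-102, 128), (-100, 182), (-98, 97), (-96, 98), (-94, 95)]
```

>>> jog_arm(
  deltas=[
    [0,0,0,0.22,0.04,0,0.1],
  ],
)

```text
t: 20.8
tool_pos: [0.5407, -0.053, 0.0882]
tool_rot: [2.043, 2.382, -0.007]
contact_force: [-2.5, -8.7, 4.7]
opening: 0.0208
```

```bash
python3 -c "
from h import *
rep()"
```

```text
t 20.8 ang -0.194 r 44.42 z 0.0882 Frad -2.2 Ftan -8.8 Fz 4.7 yaw 98.78 xy [ 526.2 -135. ]
```

>>> jog_arm(
  deltas=[
    [0,0,0,0.22,0.02,0,0.1],
    [0,0,0,0,0,0,0.1],
    [0,0,0,0,0,0,0.1],
  ],
)

```text
t: 21.05
tool_pos: [0.5407, -0.0507, 0.0882]
tool_rot: [2.043, 2.382, -0.006]
contact_force: [-1.0, -6.9, 3.7]
opening: 0.0201
```

```bash
python3 -c "
from h import *
rep()"
```

```text
t 21.05 ang -0.142 r 44.39 z 0.0882 Frad -1.1 Ftan -6.9 Fz 3.7 yaw 98.78 xy [ 526.5 -132.8]
```

>>> jog_arm(
  deltas=[
    [0,0,0,-0.08,0,0,0.1],
    [0,0,0,0,0,0,0.1],
  ],
)

```text
t: 21.22
tool_pos: [0.5407, -0.0507, 0.0882]
tool_rot: [2.044, 2.383, -0.004]
contact_force: [-1.6, -4.5, 5.3]
opening: 0.0206
```

```bash
python3 -c "
from h import *
rep()"
```

```text
t 21.2167 ang -0.143 r 44.41 z 0.0882 Frad -1.7 Ftan -4.5 Fz 5.3 yaw 98.76 xy [ 526.6 -132.8]
```

>>> jog_arm(
  deltas=[
    [0,0,0,-0.06,0,0,0.1],
    [0,0,0,0,0,0,0.3],
    [0,0,0,0,0,0,0.45],
    [0,0,0,0,0,0,0.6],
    [0,0,0,0,0,0,0.8],
    [0,0,0,0,0,0,1],
    [0,0,0,0,0,-1.0,1],
    [0,0,0,0,0,-2.5,1],
    [0,0,0,0,0,-3.0,1],
    [0,0,0,0,0,-3.0,1],
    [0,0,0,0,0,-2.0,1],
    [0,0,0,0,0,0,1],
  ],
)

```text
t: 22.22
tool_pos: [0.544, -0.0499, 0.2095]
tool_rot: [2.038, 2.378, 0.008]
contact_force: [1.3, -0.3, 0.4]
opening: 0.0854
```

>>> jog_arm(
  deltas=[
    [0,0,0,-3,0,0,1],
    [0,0,0,-3,0,0,1],
    [0,0,0,-3,0,0,1],
    [0,0,0,-2,0,0,1],
    [0,0,0,0,0,0,1],
    [0,0,0,0,0,0,1],
    [0,0,0,0,0,0,1],
  ],
)

```text
t: 22.8
tool_pos: [0.5573, -0.1575, 0.2017]
tool_rot: [-2.044, -2.384, 0.0]
contact_force: [-0.1, 0.4, -0.1]
opening: 0.0853
```

Run:
```python
from h import *
rep();gap('wrist','pics/w10.png')
o=ctrl.get_obs();im,d=vision.get_image("wrist");P=cloud("wrist",d,o)
F=np.dstack([P[...,0]*np.cos(A0)+P[...,1]*np.sin(A0),-P[...,0]*np.sin(A0)+P[...,1]*np.cos(A0)])*1000
m=(P[...,2]>.095)&(P[...,2]<.112)&(np.hypot(*(F-AX).transpose(2,0,1))<65);c,r=cv2.minEnclosingCircle(F[m].astype(np.float32));v=np.array(c)-AX;print("grip",c,r,np.arctan2(v[1],v[0]))
im,d=vision.get_image("top");cv2.imwrite("pics/topE.png",cv2.resize(im[120:300,90:350,::-1],None,fx=3,fy=3))
```

```text
t 22.8 ang -1.203 r 122.57 z 0.2017 Frad -0.4 Ftan 0.2 Fz -0.1 yaw 98.77 xy [ 526.7 -240.9]
wrist 8736 [(-254, 2), (-252, 87), (-250, 137), (-248, 681), (-246, 210), (-244, 196), (-242, 167), (-240, 169), (-238, 157), (-236, 155), (-234, 402), (-232, 354), (-230, 841), (-228, 2385), (-226, 54), (-186, 45), (-184, 46), (-182, 45), (-180, 47), (-178, 49), (-176, 50), (-174, 48), (-172, 72), (-170, 48), (-168, 48), (-166, 48), (-164, 74), (-162, 47), (-160, 47), (-158, 73), (-156, 49), (-154, 48), (-152, 72), (-150, 50), (-148, 51), (-146, 71), (-144, 49), (-142, 68), (-140, 55), (-138, 54), (-136, 71), (-134, 49), (-132, 72), (-130, 52), (-128, 74), (-126, 52), (-124, 73), (-122, 52), (-120, 76), (-118, 83), (-116, 73), (-114, 72), (-112, 63), (-110, 71), (-108, 18), (-106, 67), (-104, 64), (-102, 66), (-100, 47), (-98, 37), (-96, 50), (-94, 50)]
grip (527.5418090820312, -133.20953369140625) 11.305403709411621 -0.14819922112143114
```

View pics/w10.png

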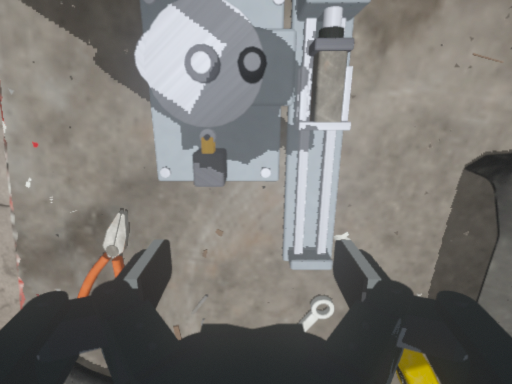

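The off-cut (332,85) sits between the pusher wall (325,125) and the pad (333,45). The crank angle didn't change on release, and the gripper is well clear. I'm handing it in.

```bash
python3 -c "
from station import ctrl
print(ctrl.finish_job(), ctrl.get_obs()['t'])"
```

```text
the job is handed in; nothing more can be done
the job is handed in; nothing more can be done
```

The off-cut is nipped against the sprung pad, the crank is released, and the job was handed in at about 23 s. No verdict was reported.

- **Placing:** I laid the off-cut lengthwise in the pocket. Its top measured 55.5 mm up (56 expected), it was centred between the lips, and it lay about 4 mm ahead of the pusher wall.
- **Winding:** I held the grip throughout and wound counter-clockwise at about a quarter turn a second, slower near the pad. The winding went through both heavy points. Tangential force at the handle was about 23 N at the one reading near the first, and I took none at the second.
- **Stopping:** The moving force at the handle rose from about 6 N to 8.8 N. I went on 0.05 rad and stopped, with 6.9 N still felt when paused. I estimate that as about 2 mm of the pad's 4 mm, or some 20 N on it.
- **After release:** The handle angle was the same within measuring error (-0.143 rad before, -0.148 after). The wrist picture shows the off-cut between wall and pad, and the gripper was well clear. The nip depth is judged from the force only, because the depth data could not show a 2 mm squeeze.
- **Other things on the table:** The arm touched none of them as far as the forces showed. I saved a final top view but did not look at it, so that is not checked by picture.

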